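Put the four wet cleaning tools back in their own drip dishes

ROBOT

A 6-joint arm with a two-finger parallel gripper is mounted at the origin on the work surface. World frame = base frame: x ahead of the robot, y to its left, z up, the work surface at z = 0. Lengths are in m, angles in rad, forces in N, time in s.
With the tool pointing down it reaches from about 0.325 to 0.85 m from the base axis. Payload 15.5 kg.
Tool frame: the origin (TCP) lies on the centre line of the jaws, within the pads' length; the fingertips stand 25 mm ahead of it and the grasp point (between the pads) lies 6 mm ahead of it (tcp_to_tips is the distance from the TCP to the fingertips, in m); x points along the fingers, y is the direction in which the jaws open and shut, and the axes are right-handed (so a half turn about x gives the same grasp; the last joint's range is limited). The gripper opens to 91 mm and grips with 3 to 60 N. Pads are 32 mm wide; open, the fingers measure 118 mm over their backs; the gripper's body (76 mm by 178 mm) begins 60 mm behind the grasp point.
Start: joints at [1.21, 0.494, 1.345, -0, 1.302, -0.096], TCP at [0.164, 0.603, 0.239] pointing down, gripper open.
Joint ranges: [-2.91, 2.91], [-0.82, 2.16], [0.22, 2.67], [-1.22, 4.37], [0.12, 2.79], [-3.08, 3.08]. Speed limits (rad/s): [1.89, 1.89, 2.57, 3.01, 3.01, 3.01].

INTERFACE

Orientations are given as a unit quaternion [x, y, z, w].
In Python, from station import observe, camera, job_done, tcp_to_tips gives the robot as it stands.
- The arm moves only by the tool play_rows, never from a script. Its argument "rows" is a list of rows, each a list of 3 entries, a list of its own where there are three numbers: the closure in counts, from 0 (fully open) to 255 (shut), then the shift along the tool's x, y, z in m, then the turn about the tool's x in degrees. A call has exactly 5 rows; each row is the pose to reach, as a shift and turn from the pose commanded when the call began, along the tool's axes at that moment; what a row does not reach only later rows make up. A row lasts 1/10 s, in which the tool goes at most 50 mm and 8.59 degrees, less where a joint would pass 70% of its speed; a pose out of reach is approached as far as the arm can. A call with a gripper value outside its range is refused whole. The fingers move at their own pace and stop on an object; "grip_force" is the grip in N (left out, the last holds). Time passes only in rows, so rows that repeat a pose let the fingers close, or fill a call up. It gives the time, the measured TCP pose, the force and the opening at its end, in the units of the state.
- observe(): the state, without advancing time (a new reading comes with each control period).
- camera(name): name is "side" or "top" or "wrist"; returns a dict with "img" (420x560x3 uint8, red, green, blue), "K" (3x3 intrinsics, pixels), "world_to_cam" (4x4, takes a point from world to camera coordinates). Camera axes: x right, y up, looking along -z (the intrinsics and any distortion apply to the point x, -y, -z); pixel columns grow to the right and rows downward; lengths in m; the calibration is good to about 2 mm. A picture is of the moment at which its call begins. There is no depth.
- job_done(): hands the job in, once; it reports no verdict.
The state is a dict: "t": time; "joints": joint angles; "qd": joint speeds; "joint_torque": joint torques, N m; "ee_pos": TCP position; "tcp_rot": TCP orientation; "force": force on the tool from outside, world axes, zero at the start; "ft_torque": the same for the moment, N m; "width": opening from 0.0 (shut) to 1.0 (fully open).
Only numpy, scipy, OpenCV 4.12 (cv2) and the standard library are available. Lean on these libraries where they do the work, as an engineer would, in place of code of your own. Each camera call takes 0.05 s, during which the arm holds its last target.

TASK

After the last wash the four wet record-cleaning tools were put down in each other's drip dishes: put every tool back in the dish of its own colour, standing flat in the middle of the dish with its working side down. Wet tools must not be tipped over or touch the bare oak table, so use the steel spare dish, which is free, when you need somewhere to park one. Leave the clean white record lying where it is.

Things in the scene. Friction and masses are not known exactly. Their poses are not given: they have to be found in the camera images.
- red_brush: red scrubbing brush, 100 x 34 mm and 50 mm tall, black bristles below; on top a straight red grip ridge 26 mm wide and 74 mm long, from 29 to 50 mm above the underside. Loose, about 0.1 kg. Origin: centre of the underside; x runs along its length (and along the grip), z up. Stands in a dish at the start, at any yaw.
- yellow_pad: yellow hand pad with a black velvet sole, 100 x 34 mm and 50 mm tall; its yellow grip is 28 mm wide and 96 mm long, from 24 to 50 mm above the underside. Loose, about 0.1 kg. Origin: centre of the underside; x runs along its length (and along the grip), z up. Stands in a dish at the start, at any yaw.
- green_brush: green rinsing brush with rounded ends, 100 x 34 mm and 50 mm tall, cream bristles below; on top a green grip ridge with round ends, 24 mm wide and 76 mm long, from 29 to 50 mm above the underside. Loose, about 0.1 kg. Origin: centre of the underside; x runs along its length (and along the grip), z up. Stands in a dish at the start, at any yaw.
- blue_squeegee: blue squeegee, 102 x 34 mm and 50 mm tall, standing on two dark blue rubber lips; on top a blue grip ridge 26 mm wide and 58 mm long, from 26 to 50 mm above the underside. Loose, about 0.1 kg. Origin: centre of the underside; x runs along its length (and along the grip), z up. Stands in a dish at the start, at any yaw.
- red_dish: red round drip dish, fixed to the table, 156 mm outer diameter, rim 18 mm above the table; its flat inside floor is 8 mm above the table and 140 mm across. Origin: on the table, under the dish's centre; z up.
- yellow_dish: yellow round drip dish, fixed to the table, 156 mm outer diameter, rim 18 mm above the table; its flat inside floor is 8 mm above the table and 140 mm across. Origin: on the table, under the dish's centre; z up.
- green_dish: green round drip dish, fixed to the table, 156 mm outer diameter, rim 18 mm above the table; its flat inside floor is 8 mm above the table and 140 mm across. Origin: on the table, under the dish's centre; z up.
- blue_dish: blue round drip dish, fixed to the table, 156 mm outer diameter, rim 18 mm above the table; its flat inside floor is 8 mm above the table and 140 mm across. Origin: on the table, under the dish's centre; z up.
- spare_dish: bare steel spare drip dish, same shape and size as the coloured ones (floor 8 mm up, rim 18 mm up, 156 mm across), fixed to the table and empty at the start. Origin: on the table, under its centre; z up.
- white_record: clean white 7-inch record, 175 mm across, with a brass adapter in its middle, lying loose and flat on a 12 mm high cork ring; the top of the adapter is 23 mm above the table. Origin: centre of the record's underside; z up.
There are look-alikes about, which are no part of the job. What is meant by the yellow_pad is not pink, and is the smaller of those in its own colour.

How it is judged:
At the end, for the whole second after the job is handed in: Each tool stands upright (within 0.1 rad) and at rest on the floor of the dish of its own colour, its origin within 15 mm of the dish's centre and less than 12 mm above the dish's origin, and is released (horizontal distance between red_brush and red_dish below 0.015 m and z of red_brush in the frame of red_dish below 0.012 m and angle between each of red_brush, yellow_pad, green_brush, blue_squeegee's own z axis and vertical below 0.1 rad and linear speed of each of red_brush, yellow_pad, green_brush, blue_squeegee below 0.02 m/s and angular speed of each of red_brush, yellow_pad, green_brush, blue_squeegee below 0.2 rad/s and contact force between each of red_brush, yellow_pad, green_brush, blue_squeegee and the fingers below 0.05 N and horizontal distance between yellow_pad and yellow_dish below 0.015 m and z of yellow_pad in the frame of yellow_dish below 0.012 m and horizontal distance between green_brush and green_dish below 0.015 m and z of green_brush in the frame of green_dish below 0.012 m and horizontal distance between blue_squeegee and blue_dish below 0.015 m and z of blue_squeegee in the frame of blue_dish below 0.012 m); the robot touches nothing.
It fails at once if a wet tool touches the bare table (height (world z) of any of red_brush, yellow_pad, green_brush, blue_squeegee below 0.004 m).
It fails at once if a tool is tipped over (angle between any of red_brush, yellow_pad, green_brush, blue_squeegee's own z axis and vertical above 0.9 rad).
It fails at once if the white record is shifted by more than 10 mm or tipped (distance of white_record from where it was at the start of the episode above 0.01 m or angle between white_record's own z axis and vertical above 0.15 rad).
It also fails if it takes over 128 s, if anything falls off the work surface, if the arm or the gripper's body presses on something with over 40 N, if the wrist force passes 120 N, or if a joint passes its speed limit or range.

## Working session

There is one attempt and no reset: what is moved stays moved. The work goes in short steps, Python scripts to look and compute and a tool call to move; the robot and the scene stay as the last step left them, time stands still between calls to the robot, and variables do not carry over. Pictures are saved under pics/ and viewed, and the job is handed in when it is done.

Besides the shell and the picture viewer there is one more tool, called in YAML: its name, and indented under it one key for each argument. play_rows: Moves the arm, as the interface text tells. Its arguments: {"type":"object","properties":{"rows":{"type":"array","items":{"type":"array"}},"grip_force":{"type":"number"}},"required":["rows"]}

```bash
mkdir -p pics; ls; python3 - <<'E'
from station import observe,camera,tcp_to_tips
import cv2
s=observe();print(s,tcp_to_tips)
for n in("top","side","wrist"):
    c=camera(n);cv2.imwrite(f"pics/{n}0.png",c["img"][:,:,::-1]);print(n,c["K"],c["world_to_cam"])
print([k for k in c])
E
```

```text
pics
{'t': 0.0, 'joints': array([ 1.20949783e+00,  4.94195478e-01,  1.34614030e+00,  1.87632207e-05,
        1.30247177e+00, -9.55348401e-02]), 'qd': array([ 0.00056374, -0.00060264, -0.0020475 ,  0.00050197, -0.00014666,
        0.00169346]), 'joint_torque': array([ 4.59038324e-05, -8.78862262e+01, -3.81857443e+01,  7.07937079e-02,
        5.34430391e-02, -1.21245089e-04]), 'ee_pos': array([0.16404318, 0.60272917, 0.23832749]), 'tcp_rot': array([ 0.09327017,  0.70097619, -0.09410402,  0.70076921]), 'force': array([-0.22037832, -0.24681387, -0.80148739]), 'ft_torque': array([-0.01071114, -0.02723606, -0.00408378]), 'width': 1.0010919463371681} 0.025
top [[489.3428008    0.         274.87374514]
 [  0.         489.3428008  214.62027644]
 [  0.           0.           1.        ]] [[ 0.00655309 -0.99996545 -0.00511342  0.11045909]
 [ 0.99754214  0.0061803   0.06979606 -0.47025823]
 [-0.06976204 -0.00555823  0.99754818 -1.68685172]
 [ 0.          0.          0.          1.        ]]
side [[460.719258     0.         287.49198888]
 [  0.         460.719258   203.30501956]
 [  0.           0.           1.        ]] [[ 0.95746995 -0.28797896  0.01787196 -0.39357847]
 [ 0.19349875  0.68682188  0.70059542 -0.19548887]
 [-0.21403159 -0.66734086  0.71333488 -1.33296322]
 [ 0.          0.          0.          1.        ]]
wrist [[337.87573204   0.         276.57133215]
 [  0.         337.87573204 210.88161908]
 [  0.           0.           1.        ]] [[ 2.62247387e-01  9.65000207e-01 -9.53420861e-04 -6.23933312e-01]
 [-9.22819758e-01  2.50495317e-01 -2.92670106e-01  3.25619603e-02]
 [-2.82187886e-01  7.76318063e-02  9.56212999e-01 -3.92113336e-01]
 [ 0.00000000e+00  0.00000000e+00  0.00000000e+00  1.00000000e+00]]
['img', 'K', 'world_to_cam']
```

View pics/top0.png

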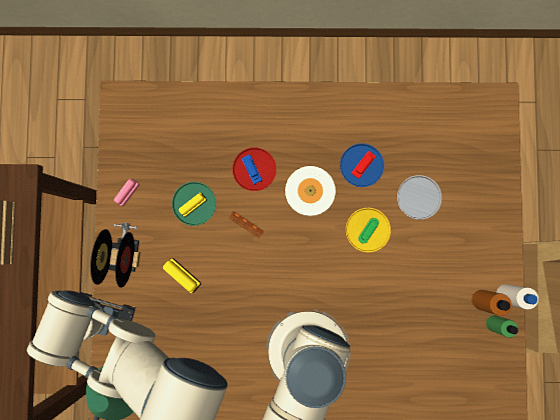

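View pics/side0.png

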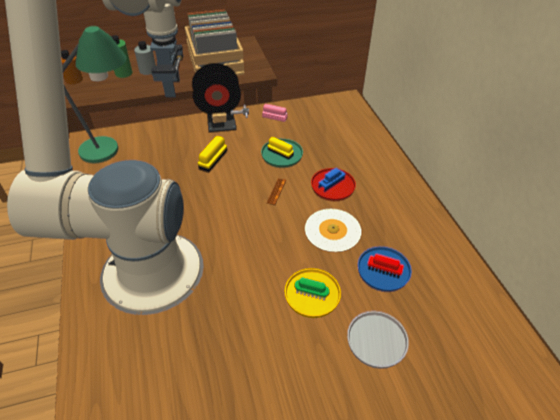

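View pics/wrist0.png

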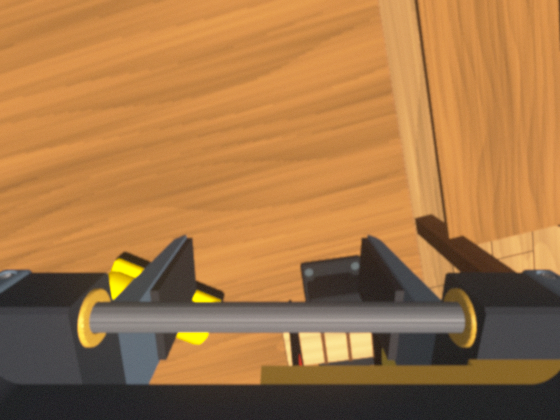

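The yellow candidates are the pad in the green dish (193,205), the larger one on the bare table (181,275), and a pink one (126,192). By the description I choose the small yellow one in the green dish. The single red, blue and green tools are at (363,164), (251,170) and (369,231). I'll measure and check a crop.

```bash
cat > h.py <<'E'
import numpy as np,cv2
from station import observe,camera
from scipy.spatial.transform import Rotation as R
def ray(c,uv,z):
    K=c["K"];T=c["world_to_cam"];uv=np.atleast_2d(uv).astype(float)
    d=np.c_[(uv[:,0]-K[0,2])/K[0,0],-(uv[:,1]-K[1,2])/K[1,1],-np.ones(len(uv))]@T[:3,:3]
    o=-T[:3,:3].T@T[:3,3]
    return (o+d*((z-o[2])/d[:,2])[:,None])[:,:2]
def proj(c,p):
    q=c["world_to_cam"]@np.r_[p,1];K=c["K"]
    return K[0,2]+K[0,0]*q[0]/-q[2],K[1,2]-K[1,1]*q[1]/-q[2]
HUE=dict(red=[(0,8),(172,180)],yellow=[(22,33)],green=[(50,90)],blue=[(100,125)])
def mask(img,col,smin=110,vmin=40):
    h=cv2.cvtColor(img,cv2.COLOR_RGB2HSV);m=0
    for a,b in HUE[col]: m=m|cv2.inRange(h,(a,smin,vmin),(b,255,255))
    return m
def go(p,yaw):
    """shift in tool axes and turn about tool x to reach TCP p, jaw axis y at world yaw"""
    s=observe();M=R.from_quat(s["tcp_rot"]).as_matrix()
    d=M.T@(np.array(p)-s["ee_pos"])
    y=np.arctan2(M[1,1],M[0,1]);a=(np.degrees(y-yaw)+90)%180-90 # tool x down: + turn = world -yaw
    print("t",s["t"],"ee",s["ee_pos"].round(4),"jaw yaw",np.degrees(y).round(1),"x",M[:,0].round(3),"shift",d.round(4),"turn",round(a,2),"or",round(a-180*np.sign(a),2),"j1",s["joints"][[0,5]].round(2))
E
python3 - <<'E'
from h import *
for n in("top","side"):
    c=camera(n);im=c["img"]
    for col in HUE:
        m=mask(im,col)
        k,l,st,ce=cv2.connectedComponentsWithStats(m)
        for i in range(1,k):
            if st[i,4]<100: continue
            ct=max(cv2.findContours((l==i).astype(np.uint8),0,1)[0],key=cv2.contourArea)[:,0]
            if st[i,4]>600:
                P=ray(c,ct,.018);e,r=cv2.minEnclosingCircle(P.astype(np.float32))
            else:
                P=ray(c,ct,.055);e,r=None,None
            (cx,cy),(w,h),a=cv2.minAreaRect((P*1000).astype(np.float32))
            print(n,col,st[i],ce[i].round(1),"rect",round(cx,1),round(cy,1),round(w,1),round(h,1),round(a,1),"circ",e,r)
c=camera("top");cv2.imwrite("pics/crop.png",cv2.resize(c["img"][140:260,140:450,::-1],None,fx=2.5,fy=2.5,interpolation=2))
E
```

```text
top red [ 232  147   44   44 1228] [254.4 168.6] rect 631.2 189.4 152.0 150.7 0.4 circ (0.6305623054504395, 0.18841329216957092) 0.07788482308387756
top red [352 151  24  27 272] [363.2 164.1] rect 642.1 -188.1 32.5 98.4 52.7 circ None None
top red [113 179  26  27 185] [128.1 192.3] rect 540.8 622.0 39.9 99.2 54.0 circ None None
top red [120 246  11  27 175] [125.  259.4] rect 313.1 619.8 30.8 89.3 83.4 circ None None
top yellow [179 193  27  24 293] [191.8 204.3] rect 500.4 396.7 36.1 96.7 38.8 circ None None
top yellow [ 346  208   45   44 1268] [367.7 229.3] rect 420.0 -209.8 149.2 152.7 0.4 circ (0.42027124762535095, -0.20907743275165558) 0.07763631641864777
top yellow [ 96 243  12  28 187] [101.5 256.4] rect 321.4 700.1 35.5 91.8 80.4 circ None None
top yellow [163 259  38  34 563] [180.9 275.2] rect 260.6 429.8 135.2 47.8 49.2 circ None None
top green [ 173  182   42   43 1119] [194.1 202.8] rect 508.5 397.6 147.4 143.2 0.9 circ (0.5078854560852051, 0.39780113101005554) 0.07607492804527283
top green [359 218  20  25 247] [368.1 230.1] rect 416.3 -203.4 30.9 94.6 56.2 circ None
[... 1486 characters left out ...]
23601797223091125
side green [115  62  16  15 101] [120.8  71. ] rect -29.8 1088.0 59.2 129.0 24.2 circ None None
side green [ 79 137  38  25 665] [ 97.9 149.2] rect -135.5 595.6 130.9 138.1 17.3 circ (-0.13496893644332886, 0.5971978306770325) 0.07109981030225754
side green [262 140  40  26 490] [281.7 155.9] rect 495.1 348.2 141.7 134.6 3.3 circ None None
side green [295 278  34  19 414] [311.7 286.9] rect 413.5 -214.7 42.9 92.6 57.0 circ None None
side blue [319 168  26  22 275] [331.8 178.1] rect 614.9 177.8 105.3 50.2 27.1 circ None None
side blue [ 358  247   53   44 1228] [383.4 270.7] rect 646.9 -187.1 153.2 151.0 74.1 circ (0.645345151424408, -0.18696461617946625) 0.07814817875623703
```

View pics/crop.png

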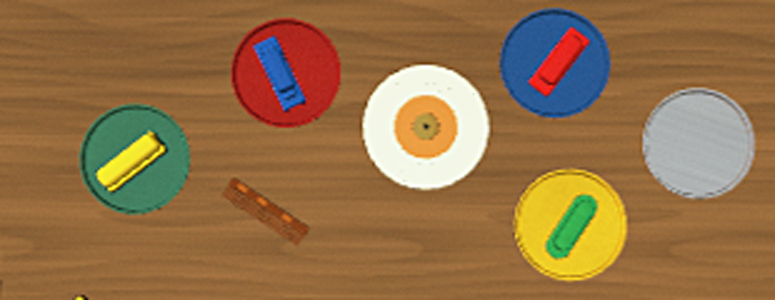

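```bash
python3 - <<'E'
from h import *
c=camera("top");im=c["img"]
g=im[170:225,390:450]
h=cv2.cvtColor(im,cv2.COLOR_RGB2HSV);m=cv2.inRange(h,(0,0,60),(180,60,255));m[:,:392]=0;m[:,446:]=0;m[:172]=0;m[225:]=0
ct=max(cv2.findContours(m,0,1)[0],key=cv2.contourArea)[:,0]
P=ray(c,ct,.018);print(len(ct),cv2.minEnclosingCircle(P.astype(np.float32)),P.min(0),P.max(0))
w=camera("wrist");T=w["world_to_cam"];print("cam",-T[:3,:3].T@T[:3,3])
print(R.from_quat(observe()["tcp_rot"]).as_matrix().round(3))
go((.64,-.19,.2),np.radians(52.7))
E
```

```text
124 ((0.5353498458862305, -0.38806819915771484), 0.07840223610401154) [ 0.46066299 -0.46473959] [ 0.61135164 -0.3113632 ]
cam [0.0830659  0.62449173 0.3842538 ]
[[-0.     0.263  0.965]
 [-0.     0.965 -0.263]
 [-1.    -0.    -0.   ]]
t 0.4 ee [0.1641 0.603  0.2388] jaw yaw 74.8 x [-0. -0. -1.] shift [ 0.039  -0.6402  0.6674] turn 22.07 or -157.93 j1 [ 1.21 -0.1 ]
```

play_rows:
  rows:
    - [0, [0, -0.033, 0.034], 5]
    - [0, [0, -0.066, 0.068], 10]
    - [0, [0, -0.099, 0.102], 15]
    - [0, [0, -0.132, 0.136], 20]
    - [0, [0, -0.165, 0.17], 22]
  grip_force: 20

```text
t: 0.9
ee_pos: [0.2854, 0.3976, 0.2391]
tcp_rot: [0.227, 0.67, -0.227, 0.67]
force: [2.5, 0.4, -1.1]
width: 1.003
```

```bash
python3 -c "
from h import *
go((.64,-.19,.2),np.radians(52.7))"
```

```text
t 0.9 ee [0.2854 0.3976 0.2391] jaw yaw 52.6 x [ 0.  0. -1.] shift [ 0.039  -0.2514  0.6386] turn -0.11 or 179.89 j1 [ 0.83 -0.09]
```

play_rows:
  rows:
    - [0, [0, -0.018, 0.045], 0]
    - [0, [0, -0.036, 0.09], 0]
    - [0, [0, -0.054, 0.135], 0]
    - [0, [0, -0.072, 0.18], 0]
    - [0, [0, -0.09, 0.225], 0]

```text
t: 1.4
ee_pos: [0.4103, 0.1896, 0.2392]
tcp_rot: [0.226, 0.67, -0.226, 0.67]
force: [0.4, 0.4, 0.7]
width: 0.998
```

play_rows:
  rows:
    - [0, [0, -0.018, 0.045], 0]
    - [0, [0, -0.036, 0.09], 0]
    - [0, [0, -0.054, 0.135], 0]
    - [0, [0, -0.072, 0.18], 0]
    - [0, [0, -0.09, 0.225], 0]

```text
t: 1.9
ee_pos: [0.535, -0.0184, 0.2391]
tcp_rot: [0.226, 0.67, -0.226, 0.67]
force: [-0.0, 1.6, -0.2]
width: 1.0
```

```bash
python3 -c "
from h import *
go((.64,-.19,.2),np.radians(52.7))"
```

```text
t 1.9 ee [ 0.535  -0.0184  0.2391] jaw yaw 52.8 x [ 0.  0. -1.] shift [ 0.0391 -0.0731  0.1874] turn 0.05 or -179.95 j1 [-0.15 -1.07]
```

play_rows:
  rows:
    - [0, [0, -0.018, 0.045], 0]
    - [0, [0.01, -0.036, 0.09], 0]
    - [0, [0.02, -0.054, 0.135], 0]
    - [0, [0.03, -0.073, 0.187], 0]
    - [0, [0.03, -0.073, 0.187], 0]

```text
t: 2.4
ee_pos: [0.6406, -0.1922, 0.2072]
tcp_rot: [0.226, 0.67, -0.227, 0.67]
force: [-0.7, 0.1, -0.0]
width: 0.996
```

```bash
python3 -c "
from h import *
c=camera('wrist');cv2.imwrite('pics/w1.png',c['img'][:,:,::-1])
print(proj(c,(.64,-.19,.05)))
go((.64,-.19,.2),np.radians(52.7))"
```

```text
(np.float64(278.964856651327), np.float64(199.59791611001685))
t 2.45 ee [ 0.6399 -0.1907  0.2075] jaw yaw 52.6 x [-0.001 -0.    -1.   ] shift [ 0.0075  0.0006 -0.0004] turn -0.08 or 179.92 j1 [-0.38 -1.3 ]
```

View pics/w1.png

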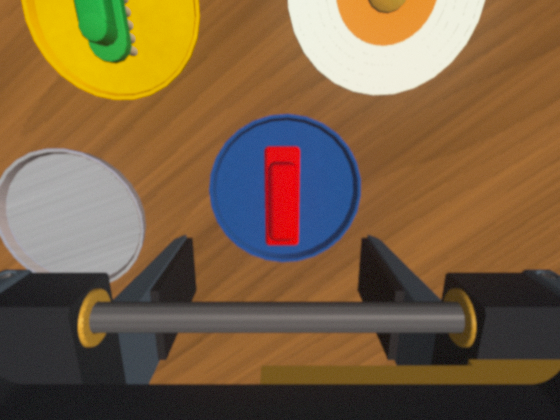

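The close crop shows the red brush at (282,197) lying lined up with the jaws in the blue dish, with the spare dish at (70,215).

```bash
cat >> h.py <<'E'
def tool(col,z,near,cam="wrist",rmax=60):
    c=camera(cam);m=mask(c["img"],col,140,60);u,v=proj(c,(*near,z))
    k,l,st,ce=cv2.connectedComponentsWithStats(m)
    i=min((i for i in range(1,k) if 300<st[i,4]<15000),key=lambda i:np.hypot(*(ce[i]-(u,v))))
    ct=max(cv2.findContours((l==i).astype(np.uint8),0,1)[0],key=cv2.contourArea)[:,0]
    P=ray(c,ct,z)*1000;(cx,cy),(w,h),a=cv2.minAreaRect(P.astype(np.float32))
    if w>h:a-=90;w,h=h,w
    a=(a+90)%180-90
    print(cam,col,"px",ce[i].round(1),"centre",round(cx,1),round(cy,1),"size",round(w,1),round(h,1),"jaw yaw",round(a,1));return cx/1000,cy/1000,np.radians(a)
def circ(col,near,cam="wrist"):
    c=camera(cam);img=c["img"]
    if col=="steel":
        h=cv2.cvtColor(img,cv2.COLOR_RGB2HSV);m=cv2.inRange(h,(0,0,60),(180,60,255))
    else: m=mask(img,col)
    pts=ray(c,np.argwhere(m>0)[:,::-1],.018);pts=pts[np.hypot(*(pts-near).T)<.092]
    e,r=cv2.minEnclosingCircle(pts.astype(np.float32));print(cam,col,"dish",np.round(e,4),round(r,4));return e
E
python3 -c "
from h import *
x,y,a=tool('red',.037,(.64,-.19))
circ('blue',(.647,-.189));circ('yellow',(.42,-.208));circ('steel',(.535,-.388))
go((x,y,.067),a)"
```

```text
wrist red px [281.1 196.1] centre 643.0 -188.5 size 32.5 98.0 jaw yaw 52.9
wrist blue dish [ 0.6445 -0.1858] 0.0768
wrist yellow dish [ 0.419  -0.2066] 0.0778
wrist steel dish [ 0.5404 -0.3916] 0.0884
t 2.65 ee [ 0.6385 -0.1865  0.2093] jaw yaw 52.8 x [-0.  0. -1.] shift [0.1423 0.0011 0.0049] turn -0.08 or 179.92 j1 [-0.37 -1.3 ]
```

play_rows:
  rows:
    - [0, [0.04, 0.001, 0.004], 0]
    - [0, [0.08, 0.001, 0.004], 0]
    - [0, [0.115, 0.001, 0.004], 0]
    - [0, [0.132, 0.001, 0.004], 0]
    - [0, [0.14, 0.001, 0.004], 0]

```text
t: 3.15
ee_pos: [0.6417, -0.1877, 0.0677]
tcp_rot: [0.225, 0.671, -0.225, 0.669]
force: [-1.1, -0.1, 0.3]
width: 0.998
```

```bash
python3 -c "
from h import *
go((.643,-.1885,.067),np.radians(52.9))
c=camera('side');cv2.imwrite('pics/s1.png',cv2.resize(c['img'][200:340,300:460,::-1],None,fx=4,fy=4))"
```

```text
t 3.15 ee [ 0.6417 -0.1877  0.0677] jaw yaw 52.8 x [-0.002  0.001 -1.   ] shift [0.0007 0.0001 0.0015] turn -0.06 or 179.94 j1 [-0.37 -1.3 ]
```

View pics/s1.png

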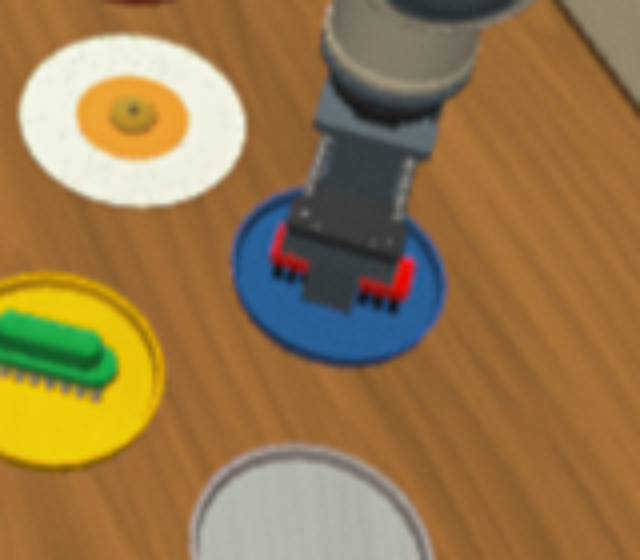

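The fingers straddle the brush, centred along its length. Closing now.

play_rows:
  rows:
    - [255, [0.001, 0, 0], 0]
    - [255, [0.001, 0, 0], 0]
    - [255, [0.001, 0, 0], 0]
    - [255, [0.001, 0, 0], 0]
    - [255, [0.001, 0, 0], 0]
  grip_force: 20

```text
t: 3.7
ee_pos: [0.643, -0.1893, 0.0684]
tcp_rot: [0.226, 0.67, -0.226, 0.67]
force: [0.9, -0.4, 0.3]
width: 0.589
```

play_rows:
  rows:
    - [255, [0, 0, 0], 0]
    - [255, [0, 0, 0], 0]
    - [255, [-0.01, 0, 0], 0]
    - [255, [-0.03, 0, 0], 0]
    - [255, [-0.06, 0, 0], 0]

```text
t: 4.2
ee_pos: [0.642, -0.189, 0.1279]
tcp_rot: [0.226, 0.671, -0.226, 0.669]
force: [0.9, 0.7, 0.6]
width: 0.155
```

```bash
python3 -c "
from h import *
print(observe()['width']*91)
go((.537,-.389,.13),np.radians(52.9))
c=camera('side');cv2.imwrite('pics/s2.png',cv2.resize(c['img'][180:320,300:460,::-1],None,fx=4,fy=4))"
```

```text
14.129116279202194
t 4.2 ee [ 0.642  -0.189   0.1279] jaw yaw 52.8 x [-0.002  0.001 -1.   ] shift [-0.002  -0.2228  0.0374] turn -0.13 or 179.87 j1 [-0.38 -1.3 ]
```

View pics/s2.png

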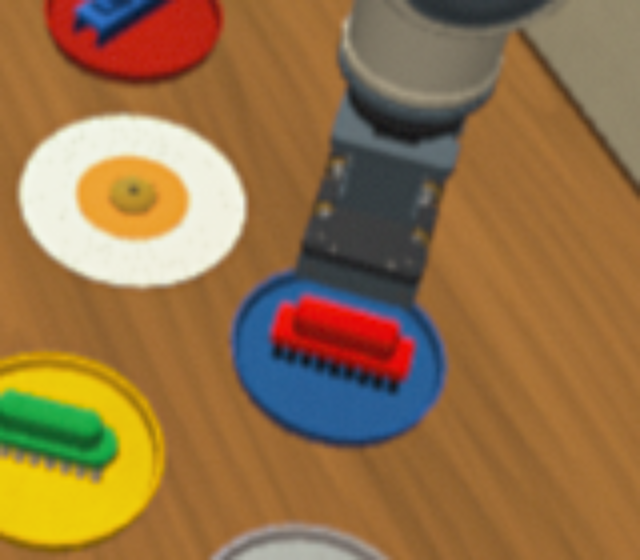

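I lifted before the slow fingers had shut, and the brush stayed where it was. I'll reopen, check, and go down again.

play_rows:
  rows:
    - [0, [0, 0, 0], 0]
    - [0, [0, 0, 0], 0]
    - [0, [0, 0, 0], 0]
    - [0, [0, 0, 0], 0]
    - [0, [0, 0, 0], 0]

```text
t: 4.75
ee_pos: [0.6425, -0.1892, 0.1273]
tcp_rot: [0.226, 0.67, -0.226, 0.67]
force: [-0.6, -0.1, 0.3]
width: 0.517
```

play_rows:
  rows:
    - [0, [0, 0, 0], 0]
    - [0, [0.02, 0, 0], 0]
    - [0, [0.04, 0, 0], 0]
    - [0, [0.053, 0, 0], 0]
    - [0, [0.06, 0, 0], 0]

```text
t: 5.25
ee_pos: [0.6423, -0.1891, 0.0666]
tcp_rot: [0.226, 0.671, -0.226, 0.67]
force: [-0.3, 0.2, 0.1]
width: 0.956
```

play_rows:
  rows:
    - [255, [0, 0, 0], 0]
    - [255, [0, 0, 0], 0]
    - [255, [0, 0, 0], 0]
    - [255, [0, 0, 0], 0]
    - [255, [0, 0, 0], 0]

```text
t: 5.75
ee_pos: [0.643, -0.1894, 0.0684]
tcp_rot: [0.226, 0.67, -0.226, 0.67]
force: [-0.2, 0.5, -0.8]
width: 0.58
```

play_rows:
  rows:
    - [255, [0, 0, 0], 0]
    - [255, [0, 0, 0], 0]
    - [255, [0, 0, 0], 0]
    - [255, [0, 0, 0], 0]
    - [255, [0, 0, 0], 0]

```text
t: 6.25
ee_pos: [0.6428, -0.1892, 0.0679]
tcp_rot: [0.226, 0.67, -0.226, 0.67]
force: [0.7, -0.0, -0.1]
width: 0.282
```

play_rows:
  rows:
    - [255, [-0.005, 0, 0], 0]
    - [255, [-0.02, 0, 0], 0]
    - [255, [-0.04, 0, 0], 0]
    - [255, [-0.06, -0.01, 0], 0]
    - [255, [-0.06, -0.03, 0.01], 0]

```text
t: 6.75
ee_pos: [0.634, -0.2187, 0.1321]
tcp_rot: [0.225, 0.669, -0.225, 0.672]
force: [-0.6, -0.7, -1.1]
width: 0.284
```

play_rows:
  rows:
    - [255, [0, -0.035, 0.005], 0]
    - [255, [0, -0.075, 0.01], 0]
    - [255, [0, -0.115, 0.02], 0]
    - [255, [0, -0.155, 0.025], 0]
    - [255, [0, -0.18, 0.028], 0]

```text
t: 7.25
ee_pos: [0.5447, -0.3821, 0.1294]
tcp_rot: [0.226, 0.67, -0.227, 0.67]
force: [-0.1, 0.2, -1.3]
width: 0.281
```

```bash
python3 -c "
from h import *
print(observe()['width']*91)
go((.537,-.388,.068),np.radians(52.9))
c=camera('side');cv2.imwrite('pics/s3.png',cv2.resize(c['img'][230:400,300:460,::-1],None,fx=3,fy=3))
c=camera('wrist');cv2.imwrite('pics/w3.png',c['img'][:,:,::-1])"
```

```text
25.56577005219154
t 7.25 ee [ 0.5447 -0.3821  0.1294] jaw yaw 52.7 x [ 0.001 -0.001 -1.   ] shift [ 0.0614 -0.0093 -0.0027] turn -0.21 or 179.79 j1 [-0.7  -1.62]
```

View pics/s3.png

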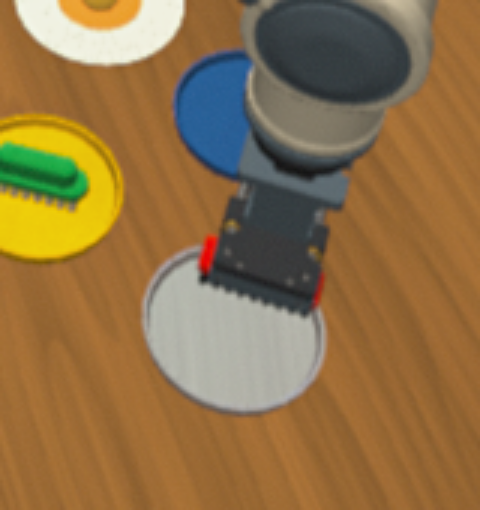

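View pics/w3.png

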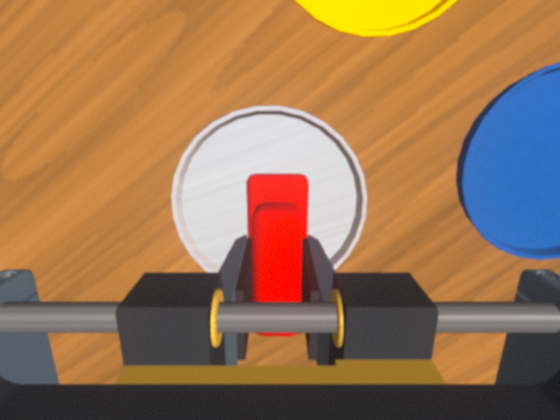

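play_rows:
  rows:
    - [255, [0.01, -0.009, -0.002], 0]
    - [255, [0.03, -0.009, -0.002], 0]
    - [255, [0.045, -0.009, -0.002], 0]
    - [255, [0.053, -0.009, -0.002], 0]
    - [255, [0.059, -0.009, -0.002], 0]

```text
t: 7.85
ee_pos: [0.539, -0.3848, 0.0681]
tcp_rot: [0.226, 0.67, -0.225, 0.67]
force: [0.5, -1.0, -1.2]
width: 0.284
```

play_rows:
  rows:
    - [0, [0, 0, 0], 0]
    - [0, [0, 0, 0], 0]
    - [0, [0, 0, 0], 0]
    - [0, [0, 0, 0], 0]
    - [0, [0, 0, 0], 0]

```text
t: 8.35
ee_pos: [0.5391, -0.3856, 0.0693]
tcp_rot: [0.226, 0.67, -0.226, 0.67]
force: [0.2, 0.3, -0.4]
width: 0.688
```

play_rows:
  rows:
    - [0, [-0.01, 0, 0], 0]
    - [0, [-0.03, 0, 0], 0]
    - [0, [-0.06, 0, 0], 0]
    - [0, [-0.1, 0, 0], 0]
    - [0, [-0.14, 0, 0], 0]

```text
t: 8.85
ee_pos: [0.5387, -0.3852, 0.211]
tcp_rot: [0.226, 0.67, -0.226, 0.67]
force: [1.3, -0.9, -0.3]
width: 1.001
```

```bash
python3 -c "
from h import *
tool('red',.037,(.537,-.388))
circ('steel',(.537,-.388))
go((.63,.189,.21),np.radians(-65))
c=camera('side');cv2.imwrite('pics/s4.png',cv2.resize(c['img'][140:400,260:460,::-1],None,fx=2,fy=2))
c=camera('wrist');cv2.imwrite('pics/w4.png',c['img'][:,:,::-1])"
```

```text
wrist red px [277.4 194.1] centre 538.7 -385.2 size 31.8 96.7 jaw yaw 52.8
wrist steel dish [ 0.5328 -0.3853] 0.0776
t 8.95 ee [ 0.541  -0.3871  0.2156] jaw yaw 52.8 x [ 0.007 -0.006 -1.   ] shift [ 0.0027  0.5126 -0.2777] turn -62.23 or 117.77 j1 [-0.71 -1.63]
```

View pics/s4.png

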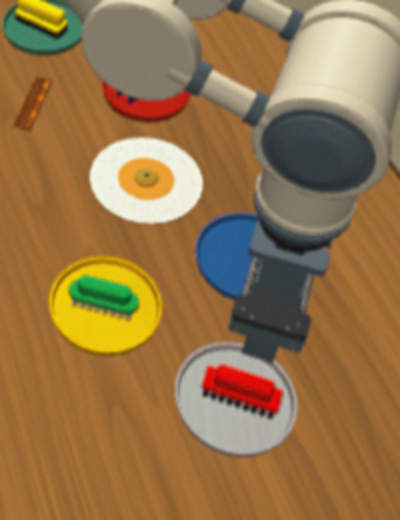

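View pics/w4.png

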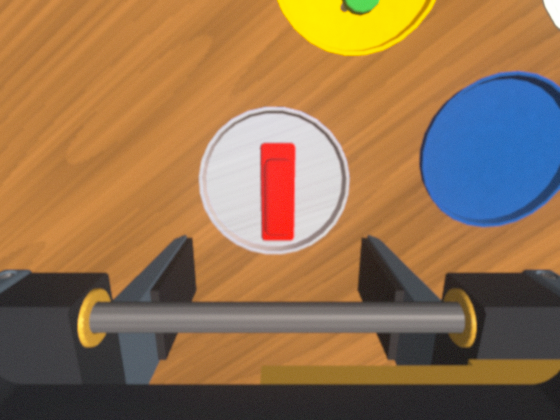

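play_rows:
  rows:
    - [0, [0, 0.041, -0.022], 0]
    - [0, [0, 0.082, -0.044], 0]
    - [0, [0, 0.123, -0.066], 0]
    - [0, [0, 0.164, -0.088], 0]
    - [0, [0, 0.205, -0.11], 0]

```text
t: 9.55
ee_pos: [0.5747, -0.1536, 0.2079]
tcp_rot: [0.226, 0.671, -0.226, 0.669]
force: [1.3, -0.4, -0.2]
width: 0.999
```

play_rows:
  rows:
    - [0, [0, 0.041, -0.022], -8]
    - [0, [0, 0.082, -0.044], -16]
    - [0, [0, 0.123, -0.066], -24]
    - [0, [0, 0.164, -0.088], -32]
    - [0, [0, 0.205, -0.11], -40]

```text
t: 10.05
ee_pos: [0.6111, 0.076, 0.2079]
tcp_rot: [-0.019, 0.708, 0.019, 0.706]
force: [1.3, 0.5, 0.0]
width: 1.001
```

```bash
python3 -c "
from h import *
go((.63,.189,.21),np.radians(-65))"
```

```text
t 10.05 ee [0.6111 0.076  0.2079] jaw yaw 93.1 x [-0.002 -0.    -1.   ] shift [-0.0021  0.1118  0.0249] turn -21.9 or 158.1 j1 [ 0.03 -1.6 ]
```

play_rows:
  rows:
    - [0, [0, 0.037, 0.008], -8]
    - [0, [0, 0.075, 0.016], -16]
    - [0, [0, 0.112, 0.024], -22]
    - [0, [0, 0.112, 0.024], -22]
    - [0, [0, 0.112, 0.024], -22]

```text
t: 10.55
ee_pos: [0.6297, 0.1877, 0.2077]
tcp_rot: [-0.152, 0.691, 0.152, 0.69]
force: [0.1, -1.7, 0.5]
width: 1.004
```

```bash
python3 -c "
from h import *
x,y,a=tool('blue',.034,(.625,.195))
circ('red',(.631,.189))
go((x,y,.064),a)
c=camera('wrist');cv2.imwrite('pics/w5.png',c['img'][:,:,::-1])"
```

```text
wrist blue px [288.6 195.2] centre 624.8 198.1 size 30.6 99.4 jaw yaw -63.8
wrist red dish [0.6281 0.191 ] 0.0776
t 10.65 ee [0.6299 0.1863 0.2082] jaw yaw 114.7 x [-0.001 -0.001 -1.   ] shift [0.1442 0.0129 0.0005] turn -1.5 or 178.5 j1 [ 0.2 -1.8]
```

View pics/w5.png

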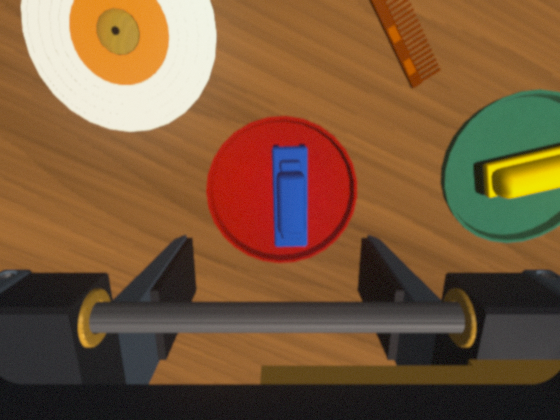

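play_rows:
  rows:
    - [0, [0.04, 0.012, 0], -1.5]
    - [0, [0.08, 0.012, 0], -1.5]
    - [0, [0.118, 0.012, 0], -1.5]
    - [0, [0.136, 0.012, 0], -1.5]
    - [0, [0.143, 0.012, 0], -1.5]

```text
t: 11.2
ee_pos: [0.6242, 0.1967, 0.0638]
tcp_rot: [-0.16, 0.69, 0.16, 0.687]
force: [0.4, 0.2, 0.3]
width: 1.003
```

play_rows:
  rows:
    - [255, [0, 0, 0], 0]
    - [255, [0, 0, 0], 0]
    - [255, [0, 0, 0], 0]
    - [255, [0, 0, 0], 0]
    - [255, [0, 0, 0], 0]

```text
t: 11.7
ee_pos: [0.6257, 0.1982, 0.0666]
tcp_rot: [-0.161, 0.688, 0.161, 0.689]
force: [0.9, 0.5, 0.4]
width: 0.593
```

play_rows:
  rows:
    - [255, [0, 0, 0], 0]
    - [255, [0, 0, 0], 0]
    - [255, [0, 0, 0], 0]
    - [255, [0, 0, 0], 0]
    - [255, [0, 0, 0], 0]

```text
t: 12.2
ee_pos: [0.6253, 0.1981, 0.0659]
tcp_rot: [-0.161, 0.689, 0.161, 0.689]
force: [0.1, -0.5, 1.1]
width: 0.282
```

play_rows:
  rows:
    - [255, [0, 0, 0], 0]
    - [255, [-0.02, 0, 0], 0]
    - [255, [-0.04, 0, 0], 0]
    - [255, [-0.08, 0, 0], 0]
    - [255, [-0.1, 0, 0], 0]

```text
t: 12.7
ee_pos: [0.6261, 0.1982, 0.1687]
tcp_rot: [-0.161, 0.688, 0.161, 0.69]
force: [0.8, 0.6, -0.6]
width: 0.281
```

```bash
python3 -c "
from h import *
print(observe()['width']*91)
go((.645,-.188,.164),np.radians(115))
c=camera('wrist');cv2.imwrite('pics/w6.png',c['img'][:,:,::-1])"
```

```text
25.591901186563547
t 12.7 ee [0.6261 0.1982 0.1687] jaw yaw 116.3 x [ 0.003  0.001 -1.   ] shift [ 0.0045 -0.3547 -0.1541] turn 1.27 or -178.73 j1 [ 0.22 -1.81]
```

View pics/w6.png

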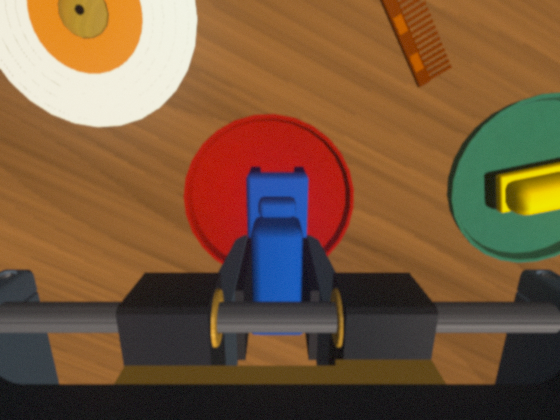

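play_rows:
  rows:
    - [255, [0, -0.039, -0.017], 0]
    - [255, [0, -0.078, -0.034], 0]
    - [255, [0, -0.117, -0.051], 0]
    - [255, [0, -0.156, -0.068], 0]
    - [255, [0, -0.195, -0.085], 0]

```text
t: 13.25
ee_pos: [0.6351, -0.0161, 0.1655]
tcp_rot: [-0.161, 0.689, 0.161, 0.688]
force: [0.5, -0.6, -1.3]
width: 0.281
```

play_rows:
  rows:
    - [255, [0, -0.039, -0.017], 0]
    - [255, [0, -0.078, -0.034], 0]
    - [255, [0, -0.117, -0.051], 0]
    - [255, [0, -0.15, -0.065], 0]
    - [255, [0, -0.16, -0.07], 0]

```text
t: 13.75
ee_pos: [0.6433, -0.1925, 0.1654]
tcp_rot: [-0.16, 0.689, 0.16, 0.689]
force: [0.2, -0.3, -0.6]
width: 0.283
```

```bash
python3 -c "
from h import *
c=camera('wrist');cv2.imwrite('pics/w7.png',c['img'][:,:,::-1])
for i in range(2): go((.646,-.188,.166),np.radians(116))
"
```

```text
t 13.8 ee [ 0.6432 -0.1924  0.1653] jaw yaw 116.1 x [-0.    -0.001 -1.   ] shift [-0.0007  0.0027  0.0045] turn 0.11 or -179.89 j1 [-0.38 -2.41]
t 13.8 ee [ 0.6432 -0.1924  0.1653] jaw yaw 116.1 x [-0.    -0.001 -1.   ] shift [-0.0007  0.0027  0.0045] turn 0.11 or -179.89 j1 [-0.38 -2.41]
```

View pics/w7.png

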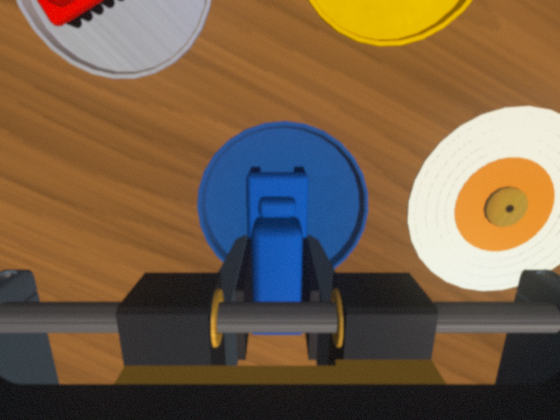

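play_rows:
  rows:
    - [255, [0.03, 0.003, 0.004], 0]
    - [255, [0.06, 0.003, 0.004], 0]
    - [255, [0.085, 0.003, 0.004], 0]
    - [255, [0.094, 0.003, 0.004], 0]
    - [255, [0.099, 0.003, 0.004], 0]

```text
t: 14.3
ee_pos: [0.6455, -0.1834, 0.0662]
tcp_rot: [-0.161, 0.689, 0.161, 0.688]
force: [0.4, -0.7, 0.7]
width: 0.281
```

play_rows:
  rows:
    - [255, [0, 0, 0], 0]
    - [0, [0, 0, 0], 0]
    - [0, [0, 0, 0], 0]
    - [0, [0, 0, 0], 0]
    - [0, [0, 0, 0], 0]

```text
t: 14.8
ee_pos: [0.646, -0.1845, 0.0675]
tcp_rot: [-0.161, 0.688, 0.161, 0.689]
force: [0.1, -0.2, 0.5]
width: 0.604
```

play_rows:
  rows:
    - [0, [-0.01, 0, 0], 0]
    - [0, [-0.03, 0, 0], 0]
    - [0, [-0.06, 0, 0], 0]
    - [0, [-0.1, 0, 0], 0]
    - [0, [-0.14, 0, 0], 0]

```text
t: 15.3
ee_pos: [0.6454, -0.1843, 0.209]
tcp_rot: [-0.161, 0.689, 0.161, 0.689]
force: [0.6, -0.8, -0.8]
width: 0.998
```

```bash
python3 -c "
from h import *
c=camera('wrist');cv2.imwrite('pics/w8.png',c['img'][:,:,::-1])
go((.539,-.3855,.21),np.radians(52.8))
"
```

```text
t 15.35 ee [ 0.6481 -0.1853  0.2164] jaw yaw 116.3 x [ 0.009 -0.003 -1.   ] shift [ 0.0061 -0.1312 -0.1865] turn 63.47 or -116.53 j1 [-0.37 -2.4 ]
```

View pics/w8.png

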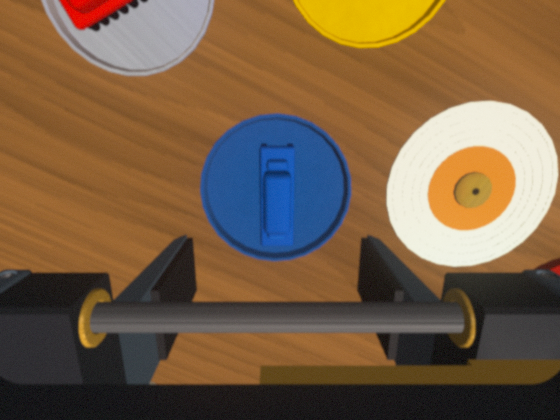

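play_rows:
  rows:
    - [0, [0, -0.025, -0.037], 8]
    - [0, [0, -0.05, -0.074], 16]
    - [0, [0, -0.075, -0.111], 24]
    - [0, [0, -0.1, -0.148], 32]
    - [0, [0, -0.128, -0.187], 40]

```text
t: 15.85
ee_pos: [0.5338, -0.3831, 0.2077]
tcp_rot: [0.086, 0.702, -0.086, 0.702]
force: [-0.1, 0.0, 0.7]
width: 0.999
```

```bash
python3 -c "
from h import *
go((.539,-.3855,.21),np.radians(52.8))
"
```

```text
t 15.85 ee [ 0.5338 -0.3831  0.2077] jaw yaw 76.0 x [ 0.001 -0.    -1.   ] shift [-0.0023 -0.0011  0.0056] turn 23.17 or -156.83 j1 [-0.71 -2.04]
```

Turn the rest, go down to TCP z 0.068 and grip.

play_rows:
  rows:
    - [0, [0, -0.001, 0.005], 8]
    - [0, [0.03, -0.001, 0.005], 16]
    - [0, [0.06, -0.001, 0.005], 23]
    - [0, [0.09, -0.001, 0.005], 23]
    - [0, [0.1, -0.001, 0.005], 23]

```text
t: 16.35
ee_pos: [0.5382, -0.3833, 0.1046]
tcp_rot: [0.223, 0.672, -0.222, 0.67]
force: [0.4, 0.7, -0.1]
width: 0.999
```

```bash
python3 -c "
from h import *
x,y,a=tool('red',.037,(.539,-.385))
go((x,y,.068),a)
c=camera('wrist');cv2.imwrite('pics/w9.png',c['img'][:,:,::-1])
"
```

```text
wrist red px [275.8 232.9] centre 538.3 -384.9 size 32.2 97.7 jaw yaw 52.9
t 16.4 ee [ 0.5383 -0.3833  0.1045] jaw yaw 53.3 x [-0.003  0.003 -1.   ] shift [ 0.0365 -0.0013  0.0011] turn 0.35 or -179.65 j1 [-0.71 -1.64]
```

View pics/w9.png

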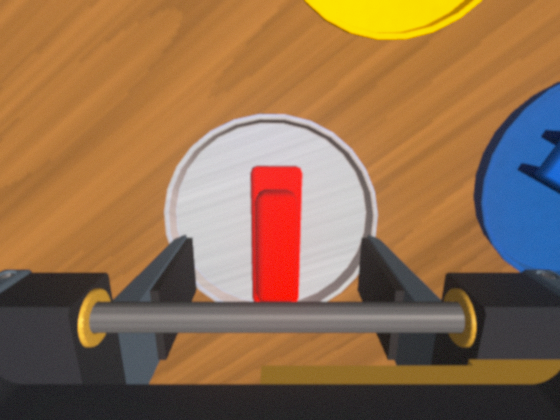

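play_rows:
  rows:
    - [0, [0.015, -0.001, 0.001], 0]
    - [0, [0.03, -0.001, 0.001], 0]
    - [0, [0.037, -0.001, 0.001], 0]
    - [255, [0.037, -0.001, 0.001], 0]
    - [255, [0.037, -0.001, 0.001], 0]

```text
t: 16.95
ee_pos: [0.5396, -0.3856, 0.0701]
tcp_rot: [0.223, 0.671, -0.223, 0.671]
force: [-0.8, 0.1, -0.4]
width: 0.858
```

play_rows:
  rows:
    - [255, [0, 0, 0], 0]
    - [255, [0, 0, 0], 0]
    - [255, [0, 0, 0], 0]
    - [255, [0, 0, 0], 0]
    - [255, [0, 0, 0], 0]

```text
t: 17.45
ee_pos: [0.5396, -0.3855, 0.07]
tcp_rot: [0.223, 0.671, -0.223, 0.671]
force: [0.7, -0.2, -0.2]
width: 0.417
```

play_rows:
  rows:
    - [255, [0, 0, 0], 0]
    - [255, [0, 0, 0], 0]
    - [255, [0, 0, 0], 0]
    - [255, [0, 0, 0], 0]
    - [255, [-0.01, 0, 0], 0]

```text
t: 17.95
ee_pos: [0.5389, -0.385, 0.0791]
tcp_rot: [0.223, 0.672, -0.222, 0.67]
force: [0.3, -0.6, -1.6]
width: 0.285
```

play_rows:
  rows:
    - [255, [-0.01, 0, 0], 0]
    - [255, [-0.03, 0, 0], 0]
    - [255, [-0.05, 0, 0], 0]
    - [255, [-0.07, 0, 0], 0]
    - [255, [-0.09, 0, 0], 0]

```text
t: 18.45
ee_pos: [0.5396, -0.3856, 0.1719]
tcp_rot: [0.223, 0.671, -0.223, 0.671]
force: [-0.4, -0.1, -1.0]
width: 0.284
```

```bash
python3 -c "
from h import *
print(observe()['width']*91)
go((.63,.189,.17),np.radians(52.8))
"
```

```text
25.809376206552912
t 18.45 ee [ 0.5396 -0.3856  0.1719] jaw yaw 53.3 x [ 0.001 -0.001 -1.   ] shift [ 0.0016  0.5146 -0.2711] turn 0.47 or -179.53 j1 [-0.71 -1.64]
```

play_rows:
  rows:
    - [255, [0, 0.04, -0.021], 0]
    - [255, [0, 0.08, -0.042], 0]
    - [255, [0, 0.12, -0.063], 0]
    - [255, [0, 0.16, -0.084], 0]
    - [255, [0, 0.2, -0.105], 0]

```text
t: 18.95
ee_pos: [0.5752, -0.1608, 0.1711]
tcp_rot: [0.223, 0.671, -0.223, 0.672]
force: [0.8, -0.5, -0.9]
width: 0.284
```

play_rows:
  rows:
    - [255, [0, 0.04, -0.021], 0]
    - [255, [0, 0.08, -0.042], 0]
    - [255, [0, 0.12, -0.063], 0]
    - [255, [0, 0.16, -0.084], 0]
    - [255, [0, 0.2, -0.105], 0]

```text
t: 19.45
ee_pos: [0.6107, 0.0625, 0.1711]
tcp_rot: [0.223, 0.671, -0.223, 0.672]
force: [1.1, -0.6, -1.7]
width: 0.287
```

play_rows:
  rows:
    - [255, [0, 0.035, -0.021], 0]
    - [255, [0, 0.07, -0.042], 0]
    - [255, [0, 0.105, -0.06], 0]
    - [255, [0, 0.115, -0.061], 0]
    - [255, [0, 0.115, -0.061], 0]

```text
t: 19.95
ee_pos: [0.6308, 0.1907, 0.1706]
tcp_rot: [0.222, 0.671, -0.222, 0.672]
force: [-0.4, -1.2, -1.4]
width: 0.284
```

```bash
python3 -c "
from h import *
c=camera('wrist');cv2.imwrite('pics/w10.png',c['img'][:,:,::-1])
go((.63,.189,.17),np.radians(52.8))
"
```

```text
t 20.0 ee [0.6305 0.1893 0.1704] jaw yaw 53.3 x [ 0.001 -0.    -1.   ] shift [ 0.0004 -0.0005 -0.0002] turn 0.52 or -179.48 j1 [ 0.2  -0.73]
```

View pics/w10.png

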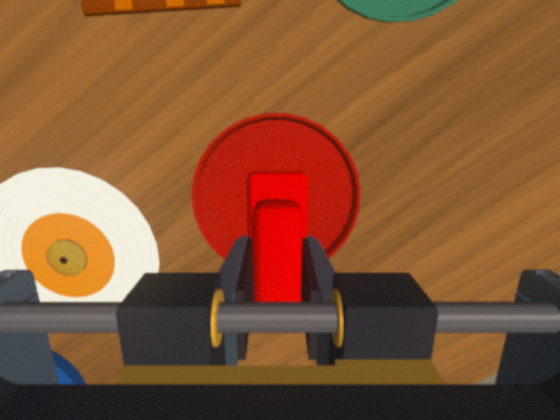

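play_rows:
  rows:
    - [255, [0.03, 0, -0.001], 0]
    - [255, [0.06, 0, -0.001], 0]
    - [255, [0.085, 0, -0.001], 0]
    - [255, [0.094, 0, -0.001], 0]
    - [255, [0.099, 0, -0.001], 0]

```text
t: 20.5
ee_pos: [0.6294, 0.1887, 0.0707]
tcp_rot: [0.223, 0.671, -0.223, 0.671]
force: [-0.7, 0.5, -1.1]
width: 0.281
```

play_rows:
  rows:
    - [255, [0, 0, 0], 0]
    - [0, [0, 0, 0], 0]
    - [0, [0, 0, 0], 0]
    - [0, [0, 0, 0], 0]
    - [0, [0, 0, 0], 0]

```text
t: 21.0
ee_pos: [0.6297, 0.19, 0.0714]
tcp_rot: [0.223, 0.671, -0.223, 0.671]
force: [0.3, 0.1, -0.0]
width: 0.601
```

play_rows:
  rows:
    - [0, [-0.01, 0, 0], 0]
    - [0, [-0.03, 0, 0], 0]
    - [0, [-0.06, 0, 0], 0]
    - [0, [-0.1, 0, 0], 0]
    - [0, [-0.14, 0, 0], 0]

```text
t: 21.5
ee_pos: [0.6292, 0.1899, 0.213]
tcp_rot: [0.223, 0.671, -0.223, 0.671]
force: [0.8, -0.2, 0.1]
width: 0.997
```

```bash
python3 -c "
from h import *
c=camera('wrist');cv2.imwrite('pics/w11.png',c['img'][:,:,::-1])
c=camera('top');cv2.imwrite('pics/t11.png',cv2.resize(c['img'][140:260,140:450,::-1],None,fx=2.5,fy=2.5,interpolation=2))
go((.418,-.206,.21),np.radians(56))
"
```

```text
t 21.6 ee [0.6321 0.1905 0.2176] jaw yaw 53.3 x [ 0.009  0.002 -1.   ] shift [ 0.0049 -0.4459  0.0655] turn -2.72 or 177.28 j1 [ 0.2  -0.73]
```

View pics/w11.png

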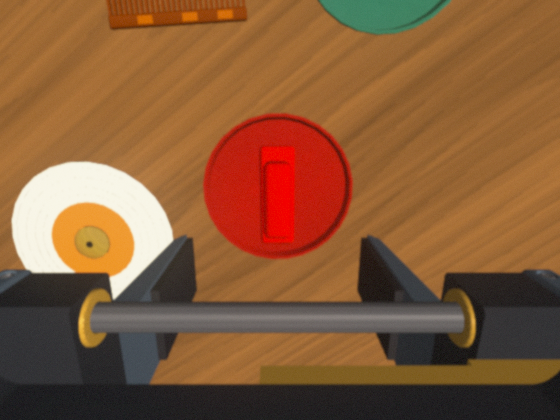

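View pics/t11.png

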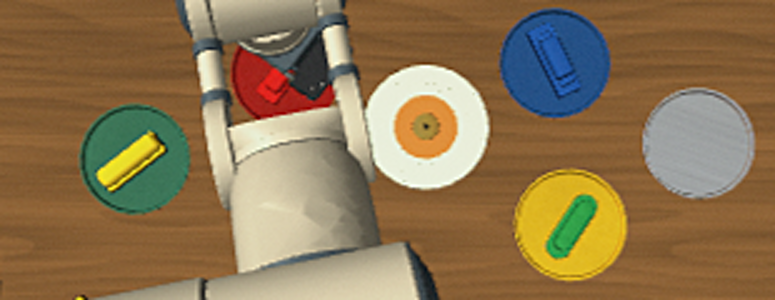

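play_rows:
  rows:
    - [0, [0, -0.045, 0.0066], 0]
    - [0, [0, -0.09, 0.0132], 0]
    - [0, [0, -0.135, 0.02], 0]
    - [0, [0, -0.18, 0.0265], 0]
    - [0, [0, -0.225, 0.033], 0]

```text
t: 22.1
ee_pos: [0.5203, -0.0114, 0.2114]
tcp_rot: [0.223, 0.671, -0.223, 0.671]
force: [0.9, -0.3, 0.4]
width: 1.001
```

play_rows:
  rows:
    - [0, [0, -0.045, 0.0066], 0]
    - [0, [0, -0.09, 0.0132], 0]
    - [0, [0, -0.135, 0.02], -2.7]
    - [0, [0, -0.18, 0.0265], -2.7]
    - [0, [0, -0.22, 0.0325], -2.7]

```text
t: 22.6
ee_pos: [0.4147, -0.2075, 0.2114]
tcp_rot: [0.207, 0.676, -0.207, 0.676]
force: [1.1, -0.4, 0.0]
width: 1.001
```

```bash
python3 -c "
from h import *
x,y,a=tool('green',.037,(.417,-.205))
circ('yellow',(.42,-.208))
c=camera('wrist');cv2.imwrite('pics/w12.png',c['img'][:,:,::-1])
go((x,y,.069),a)
"
```

```text
wrist green px [279.4 192.7] centre 414.3 -205.0 size 30.9 96.5 jaw yaw 56.9
wrist yellow dish [ 0.4179 -0.2062] 0.0779
t 22.75 ee [ 0.415  -0.2077  0.2113] jaw yaw 55.8 x [ 0. -0. -1.] shift [ 0.1423  0.0018 -0.0022] turn -1.15 or 178.85 j1 [-0.59 -1.57]
```

View pics/w12.png

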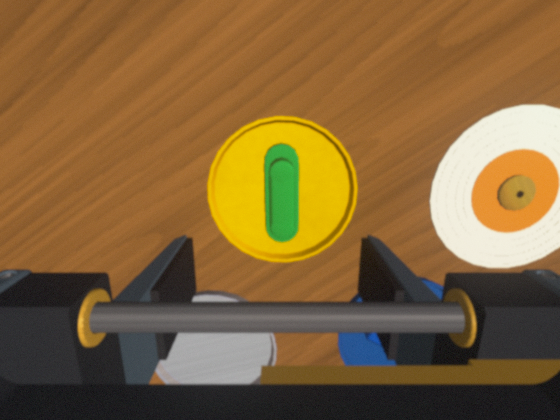

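play_rows:
  rows:
    - [0, [0.04, 0.002, -0.002], -1]
    - [0, [0.08, 0.002, -0.002], -1]
    - [0, [0.118, 0.002, -0.002], -1]
    - [0, [0.136, 0.002, -0.002], -1]
    - [0, [0.143, 0.002, -0.002], -1]

```text
t: 23.25
ee_pos: [0.4151, -0.2018, 0.0665]
tcp_rot: [0.201, 0.679, -0.2, 0.677]
force: [0.6, -0.2, 0.2]
width: 1.0
```

play_rows:
  rows:
    - [255, [0, 0, 0], 0]
    - [255, [0, 0, 0], 0]
    - [255, [0, 0, 0], 0]
    - [255, [0, 0, 0], 0]
    - [255, [0, 0, 0], 0]

```text
t: 23.75
ee_pos: [0.4156, -0.2033, 0.0685]
tcp_rot: [0.201, 0.678, -0.201, 0.678]
force: [0.8, 0.6, 0.7]
width: 0.591
```

play_rows:
  rows:
    - [255, [0, 0, 0], 0]
    - [255, [0, 0, 0], 0]
    - [255, [0, 0, 0], 0]
    - [255, [0, 0, 0], 0]
    - [255, [0, 0, 0], 0]

```text
t: 24.25
ee_pos: [0.4153, -0.2031, 0.0679]
tcp_rot: [0.201, 0.678, -0.201, 0.678]
force: [0.6, -0.4, -0.6]
width: 0.263
```

play_rows:
  rows:
    - [255, [0, 0, 0], 0]
    - [255, [-0.02, 0, 0], 0]
    - [255, [-0.04, 0, 0], 0]
    - [255, [-0.08, 0, 0], 0]
    - [255, [-0.1, 0, 0], 0]

```text
t: 24.75
ee_pos: [0.4158, -0.2034, 0.1702]
tcp_rot: [0.201, 0.677, -0.201, 0.679]
force: [0.0, 0.5, -1.4]
width: 0.262
```

```bash
python3 -c "
from h import *
print(observe()['width']*91)
go((.536,-.387,.17),np.radians(56.9))
"
```

```text
23.8120234958102
t 24.75 ee [ 0.4158 -0.2034  0.1702] jaw yaw 57.0 x [ 0.002 -0.001 -1.   ] shift [ 0.0006 -0.0884  0.2008] turn 0.07 or -179.93 j1 [-0.58 -1.58]
```

Gripped (24 mm). To the spare dish.

play_rows:
  rows:
    - [255, [0, -0.018, 0.042], 0]
    - [255, [0, -0.036, 0.084], 0]
    - [255, [0, -0.054, 0.126], 0]
    - [255, [0, -0.072, 0.168], 0]
    - [255, [0, -0.088, 0.2], 0]

```text
t: 25.25
ee_pos: [0.5362, -0.3879, 0.1677]
tcp_rot: [0.201, 0.678, -0.201, 0.678]
force: [0.0, -0.3, -0.8]
width: 0.263
```

play_rows:
  rows:
    - [255, [0.03, 0, 0], 0]
    - [255, [0.06, 0, 0], 0]
    - [255, [0.085, 0, 0], 0]
    - [255, [0.094, 0, 0], 0]
    - [255, [0.099, 0, 0], 0]

```text
t: 25.75
ee_pos: [0.5348, -0.3857, 0.0683]
tcp_rot: [0.201, 0.678, -0.201, 0.678]
force: [0.8, -0.3, -0.9]
width: 0.264
```

play_rows:
  rows:
    - [255, [0, 0, 0], 0]
    - [0, [0, 0, 0], 0]
    - [0, [0, 0, 0], 0]
    - [0, [0, 0, 0], 0]
    - [0, [0, 0, 0], 0]

```text
t: 26.25
ee_pos: [0.5353, -0.3861, 0.0695]
tcp_rot: [0.201, 0.678, -0.201, 0.678]
force: [0.1, 0.0, -0.7]
width: 0.581
```

play_rows:
  rows:
    - [0, [-0.01, 0, 0], 0]
    - [0, [-0.03, 0, 0], 0]
    - [0, [-0.06, 0, 0], 0]
    - [0, [-0.1, 0, 0], 0]
    - [0, [-0.14, 0, 0], 0]

```text
t: 26.75
ee_pos: [0.5348, -0.3857, 0.211]
tcp_rot: [0.201, 0.678, -0.201, 0.678]
force: [0.8, -0.9, -0.3]
width: 0.993
```

```bash
python3 -c "
from h import *
tool('green',.037,(.536,-.387))
c=camera('wrist');cv2.imwrite('pics/w13.png',c['img'][:,:,::-1])
go((.503,.397,.21),np.radians(38.8))
"
```

```text
wrist green px [275.8 195.5] centre 534.9 -387.3 size 31.2 96.8 jaw yaw 56.3
t 26.85 ee [ 0.5371 -0.3876  0.2156] jaw yaw 57.0 x [ 0.007 -0.006 -1.   ] shift [ 5.000e-04  6.393e-01 -4.562e-01] turn 18.17 or -161.83 j1 [-0.72 -1.71]
```

View pics/w13.png

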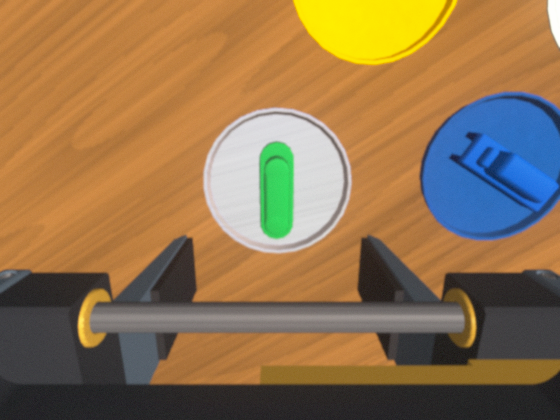

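play_rows:
  rows:
    - [0, [0, 0.038, -0.027], 0]
    - [0, [0, 0.076, -0.054], 0]
    - [0, [0, 0.114, -0.081], 0]
    - [0, [0, 0.152, -0.108], 0]
    - [0, [0, 0.19, -0.135], 0]

```text
t: 27.35
ee_pos: [0.525, -0.1514, 0.2094]
tcp_rot: [0.201, 0.678, -0.201, 0.678]
force: [1.5, 0.4, 1.2]
width: 0.999
```

play_rows:
  rows:
    - [0, [0, 0.038, -0.027], 0]
    - [0, [0, 0.076, -0.054], 0]
    - [0, [0, 0.114, -0.081], 0]
    - [0, [0, 0.152, -0.108], 0]
    - [0, [0, 0.19, -0.135], 0]

```text
t: 27.85
ee_pos: [0.5155, 0.0816, 0.2095]
tcp_rot: [0.201, 0.678, -0.201, 0.678]
force: [0.1, -0.5, -0.1]
width: 0.999
```

play_rows:
  rows:
    - [0, [0, 0.038, -0.027], 6]
    - [0, [0, 0.076, -0.054], 12]
    - [0, [0, 0.114, -0.081], 18]
    - [0, [0, 0.152, -0.108], 18]
    - [0, [0, 0.19, -0.135], 18]

```text
t: 28.35
ee_pos: [0.5058, 0.3147, 0.2094]
tcp_rot: [0.305, 0.638, -0.304, 0.638]
force: [1.3, -1.5, 0.1]
width: 1.002
```

```bash
python3 -c "
from h import *
go((.503,.397,.21),np.radians(38.8))
"
```

```text
t 28.35 ee [0.5058 0.3147 0.2094] jaw yaw 39.0 x [ 0.001  0.    -1.   ] shift [-0.0005  0.0496 -0.0658] turn 0.16 or -179.84 j1 [ 0.46 -0.22]
```

play_rows:
  rows:
    - [0, [0, 0.025, -0.033], 0]
    - [0, [0, 0.045, -0.06], 0]
    - [0, [0, 0.05, -0.066], 0]
    - [0, [0, 0.05, -0.066], 0]
    - [0, [0, 0.05, -0.066], 0]

```text
t: 28.85
ee_pos: [0.5036, 0.3945, 0.209]
tcp_rot: [0.304, 0.638, -0.305, 0.638]
force: [0.2, -0.2, 0.4]
width: 1.0
```

```bash
python3 -c "
from h import *
x,y,a=tool('yellow',.045,(.503,.397))
circ('green',(.507,.398))
c=camera('wrist');cv2.imwrite('pics/w14.png',c['img'][:,:,::-1])
go((x,y,.066),a)
"
```

```text
wrist yellow px [281.2 185.8] centre 500.3 404.4 size 32.7 100.2 jaw yaw 38.4
wrist green dish [0.5053 0.4009] 0.0754
t 29.0 ee [0.5038 0.3942 0.2091] jaw yaw 38.9 x [-0. -0. -1.] shift [ 0.1431  0.0036 -0.0101] turn 0.54 or -179.46 j1 [ 0.57 -0.11]
```

View pics/w14.png

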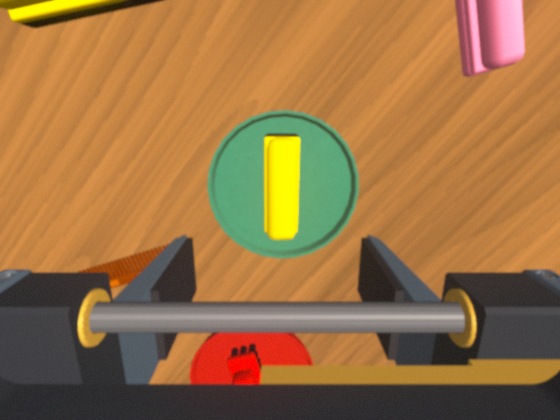

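play_rows:
  rows:
    - [0, [0.04, 0.003, -0.009], 0.5]
    - [0, [0.08, 0.003, -0.009], 0.5]
    - [0, [0.118, 0.003, -0.009], 0.5]
    - [0, [0.135, 0.003, -0.009], 0.5]
    - [0, [0.143, 0.003, -0.009], 0.5]

```text
t: 29.5
ee_pos: [0.4997, 0.403, 0.0642]
tcp_rot: [0.307, 0.637, -0.309, 0.636]
force: [-0.3, -0.2, -0.6]
width: 1.002
```

play_rows:
  rows:
    - [255, [0, 0, 0], 0]
    - [255, [0, 0, 0], 0]
    - [255, [0, 0, 0], 0]
    - [255, [0, 0, 0], 0]
    - [255, [0, 0, 0], 0]

```text
t: 30.0
ee_pos: [0.5005, 0.4045, 0.0666]
tcp_rot: [0.308, 0.637, -0.307, 0.637]
force: [-0.3, 0.1, -0.2]
width: 0.592
```

play_rows:
  rows:
    - [255, [0, 0, 0], 0]
    - [255, [0, 0, 0], 0]
    - [255, [0, 0, 0], 0]
    - [255, [0, 0, 0], 0]
    - [255, [0, 0, 0], 0]

```text
t: 30.5
ee_pos: [0.5002, 0.4043, 0.0659]
tcp_rot: [0.307, 0.637, -0.307, 0.637]
force: [0.5, 0.1, 0.7]
width: 0.302
```

play_rows:
  rows:
    - [255, [0, 0, 0], 0]
    - [255, [-0.02, 0, 0], 0]
    - [255, [-0.04, 0, 0], 0]
    - [255, [-0.08, 0, 0], 0]
    - [255, [-0.1, 0, 0], 0]

```text
t: 31.0
ee_pos: [0.5009, 0.4048, 0.1686]
tcp_rot: [0.308, 0.636, -0.307, 0.637]
force: [-0.3, 1.8, -0.4]
width: 0.306
```

```bash
python3 -c "
from h import *
print(observe()['width']*91)
go((.419,-.207,.17),np.radians(38.3))
c=camera('wrist');cv2.imwrite('pics/w15.png',c['img'][:,:,::-1])
"
```

```text
27.826776158154658
t 31.0 ee [0.5009 0.4048 0.1686] jaw yaw 38.5 x [ 0.002  0.001 -1.   ] shift [-0.0024 -0.4447  0.428 ] turn 0.17 or -179.83 j1 [ 0.59 -0.08]
```

View pics/w15.png

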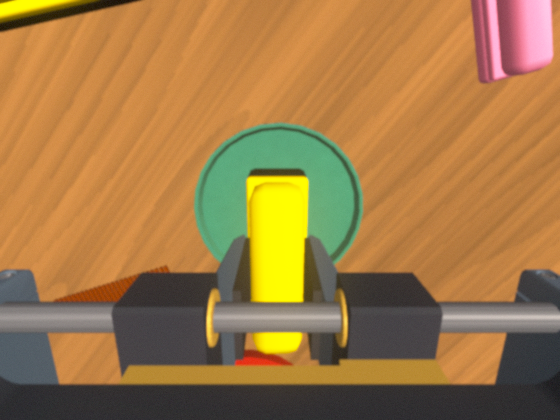

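play_rows:
  rows:
    - [255, [0, -0.032, 0.031], 0]
    - [255, [0, -0.064, 0.062], 0]
    - [255, [0, -0.096, 0.093], 0]
    - [255, [0, -0.128, 0.124], 0]
    - [255, [0, -0.16, 0.155], 0]

```text
t: 31.55
ee_pos: [0.4707, 0.1819, 0.1658]
tcp_rot: [0.307, 0.637, -0.307, 0.637]
force: [1.3, -1.3, -1.1]
width: 0.304
```

play_rows:
  rows:
    - [255, [0, -0.032, 0.031], 0]
    - [255, [0, -0.064, 0.062], 0]
    - [255, [0, -0.096, 0.093], 0]
    - [255, [0, -0.128, 0.124], 0]
    - [255, [0, -0.16, 0.155], 0]

```text
t: 32.05
ee_pos: [0.442, -0.0391, 0.1659]
tcp_rot: [0.307, 0.637, -0.307, 0.637]
force: [1.0, -0.9, -0.6]
width: 0.304
```

play_rows:
  rows:
    - [255, [0, -0.032, 0.031], 0]
    - [255, [0, -0.064, 0.062], 0]
    - [255, [0, -0.096, 0.093], 0]
    - [255, [0, -0.12, 0.115], 0]
    - [255, [0, -0.125, 0.118], 0]

```text
t: 32.55
ee_pos: [0.4179, -0.2108, 0.1659]
tcp_rot: [0.308, 0.636, -0.309, 0.637]
force: [-0.1, 0.3, -0.9]
width: 0.306
```

```bash
python3 -c "
from h import *
c=camera('wrist');cv2.imwrite('pics/w16.png',c['img'][:,:,::-1])
go((.419,-.207,.17),np.radians(38.3))
"
```

```text
t 32.6 ee [ 0.4176 -0.2098  0.1657] jaw yaw 38.3 x [ 0. -0. -1.] shift [-0.0043  0.0028 -0.0013] turn 0.02 or -179.98 j1 [-0.59 -1.26]
```

View pics/w16.png

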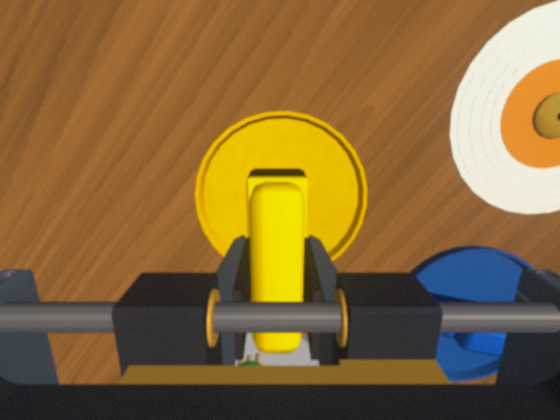

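play_rows:
  rows:
    - [255, [0.03, 0.003, -0.002], 0]
    - [255, [0.06, 0.003, -0.002], 0]
    - [255, [0.085, 0.003, -0.002], 0]
    - [255, [0.094, 0.003, -0.002], 0]
    - [255, [0.099, 0.003, -0.002], 0]

```text
t: 33.1
ee_pos: [0.4191, -0.2033, 0.0664]
tcp_rot: [0.307, 0.637, -0.307, 0.636]
force: [0.6, 0.3, -1.0]
width: 0.303
```

play_rows:
  rows:
    - [255, [0, 0, 0], 0]
    - [0, [0, 0, 0], 0]
    - [0, [0, 0, 0], 0]
    - [0, [0, 0, 0], 0]
    - [0, [0, 0, 0], 0]

```text
t: 33.6
ee_pos: [0.4194, -0.2043, 0.0673]
tcp_rot: [0.307, 0.637, -0.307, 0.637]
force: [-0.4, -0.2, 0.8]
width: 0.623
```

play_rows:
  rows:
    - [0, [-0.01, 0, 0], 0]
    - [0, [-0.03, 0, 0], 0]
    - [0, [-0.06, 0, 0], 0]
    - [0, [-0.1, 0, 0], 0]
    - [0, [-0.14, 0, 0], 0]

```text
t: 34.1
ee_pos: [0.4187, -0.2039, 0.209]
tcp_rot: [0.307, 0.637, -0.307, 0.637]
force: [0.2, -0.9, 0.5]
width: 0.998
```

```bash
python3 -c "
from h import *
c=camera('wrist');cv2.imwrite('pics/w17.png',c['img'][:,:,::-1])
go((.535,-.3868,.205),np.radians(56.6))
"
```

```text
t 34.15 ee [ 0.4209 -0.2052  0.2147] jaw yaw 38.5 x [ 0.006 -0.004 -1.   ] shift [ 0.0111 -0.0237  0.2131] turn -18.12 or 161.88 j1 [-0.58 -1.25]
```

View pics/w17.png

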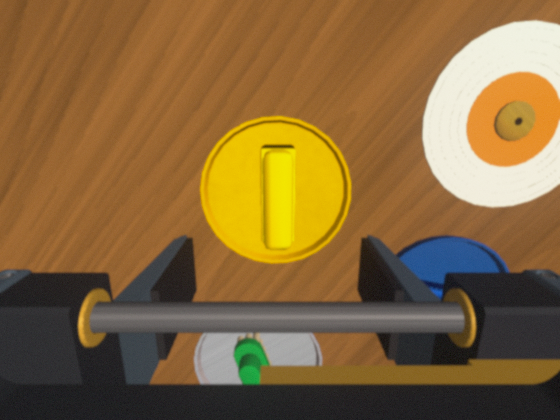

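play_rows:
  rows:
    - [0, [0, -0.005, 0.045], -6]
    - [0, [0, -0.01, 0.09], -12]
    - [0, [0, -0.015, 0.135], -18]
    - [0, [0, -0.02, 0.18], -18]
    - [0, [0, -0.024, 0.215], -18]

```text
t: 34.65
ee_pos: [0.535, -0.3895, 0.2077]
tcp_rot: [0.204, 0.677, -0.204, 0.677]
force: [0.9, 0.9, -0.7]
width: 1.0
```

```bash
python3 -c "
from h import *
x,y,a=tool('green',.037,(.535,-.387))
go((x,y,.068),a)
"
```

```text
wrist green px [279.  194.1] centre 534.8 -387.8 size 31.5 96.6 jaw yaw 57.4
t 34.7 ee [ 0.537  -0.3933  0.2075] jaw yaw 56.4 x [ 0.002 -0.003 -1.   ] shift [ 0.1395  0.0036 -0.0054] turn -1.01 or 178.99 j1 [-0.72 -1.71]
```

play_rows:
  rows:
    - [0, [0.04, 0.002, -0.002], -0.7]
    - [0, [0.08, 0.002, -0.002], -0.7]
    - [0, [0.118, 0.002, -0.002], -0.7]
    - [0, [0.133, 0.002, -0.002], -0.7]
    - [0, [0.14, 0.002, -0.002], -0.7]

```text
t: 35.2
ee_pos: [0.5332, -0.3843, 0.0663]
tcp_rot: [0.2, 0.679, -0.2, 0.678]
force: [0.5, 0.7, -0.4]
width: 1.001
```

play_rows:
  rows:
    - [255, [0, 0, 0], 0]
    - [255, [0, 0, 0], 0]
    - [255, [0, 0, 0], 0]
    - [255, [0, 0, 0], 0]
    - [255, [0, 0, 0], 0]

```text
t: 35.7
ee_pos: [0.5339, -0.3848, 0.0676]
tcp_rot: [0.2, 0.678, -0.2, 0.679]
force: [0.3, 0.2, 0.8]
width: 0.589
```

play_rows:
  rows:
    - [255, [0, 0, 0], 0]
    - [255, [0, 0, 0], 0]
    - [255, [0, 0, 0], 0]
    - [255, [0, 0, 0], 0]
    - [255, [0, 0, 0], 0]

```text
t: 36.2
ee_pos: [0.5336, -0.3846, 0.0668]
tcp_rot: [0.2, 0.678, -0.2, 0.678]
force: [0.2, -0.1, -0.3]
width: 0.263
```

play_rows:
  rows:
    - [255, [0, 0, 0], 0]
    - [255, [-0.02, 0, 0], 0]
    - [255, [-0.04, 0, 0], 0]
    - [255, [-0.08, 0, 0], 0]
    - [255, [-0.1, 0, 0], 0]

```text
t: 36.7
ee_pos: [0.5343, -0.3852, 0.1697]
tcp_rot: [0.199, 0.677, -0.2, 0.679]
force: [0.4, 0.9, -0.8]
width: 0.266
```

```bash
python3 -c "
from h import *
print(observe()['width']*91)
go((.506,.399,.17),np.radians(57))
"
```

```text
24.171764788187314
t 36.7 ee [ 0.5343 -0.3852  0.1697] jaw yaw 57.2 x [ 0.002 -0.002 -1.   ] shift [-0.0017  0.6436 -0.4489] turn 0.17 or -179.83 j1 [-0.72 -1.71]
```

play_rows:
  rows:
    - [255, [0, 0.038, -0.0265], 0]
    - [255, [0, 0.076, -0.053], 0]
    - [255, [0, 0.114, -0.0795], 0]
    - [255, [0, 0.152, -0.106], 0]
    - [255, [0, 0.19, -0.1325], 0]

```text
t: 37.2
ee_pos: [0.5249, -0.1515, 0.167]
tcp_rot: [0.2, 0.678, -0.2, 0.678]
force: [0.9, 1.0, -0.4]
width: 0.265
```

play_rows:
  rows:
    - [255, [0, 0.038, -0.0265], 0]
    - [255, [0, 0.076, -0.053], 0]
    - [255, [0, 0.114, -0.0795], 0]
    - [255, [0, 0.152, -0.106], 0]
    - [255, [0, 0.19, -0.1325], 0]

```text
t: 37.7
ee_pos: [0.5166, 0.0802, 0.1671]
tcp_rot: [0.2, 0.678, -0.2, 0.678]
force: [-0.0, 0.8, -1.1]
width: 0.259
```

play_rows:
  rows:
    - [255, [0, 0.038, -0.0265], 0]
    - [255, [0, 0.076, -0.053], 0]
    - [255, [0, 0.114, -0.0795], 0]
    - [255, [0, 0.152, -0.106], 0]
    - [255, [0, 0.19, -0.1325], 0]

```text
t: 38.2
ee_pos: [0.5081, 0.3118, 0.167]
tcp_rot: [0.2, 0.678, -0.2, 0.678]
force: [0.9, -1.1, -0.0]
width: 0.265
```

play_rows:
  rows:
    - [255, [0, 0.038, -0.0265], 0]
    - [255, [0, 0.065, -0.045], 0]
    - [255, [0, 0.073, -0.051], 0]
    - [255, [0, 0.073, -0.051], 0]
    - [255, [0, 0.073, -0.051], 0]

```text
t: 38.7
ee_pos: [0.5053, 0.3977, 0.1667]
tcp_rot: [0.2, 0.678, -0.2, 0.678]
force: [0.1, -0.4, -0.8]
width: 0.261
```

```bash
python3 -c "
from h import *
c=camera('wrist');cv2.imwrite('pics/w18.png',c['img'][:,:,::-1])
go((.506,.399,.17),np.radians(57))
"
```

```text
t 38.75 ee [0.5054 0.3974 0.1669] jaw yaw 57.1 x [-0.    -0.001 -1.   ] shift [-0.0031  0.0017 -0.0004] turn 0.12 or -179.88 j1 [ 0.57 -0.42]
```

View pics/w18.png

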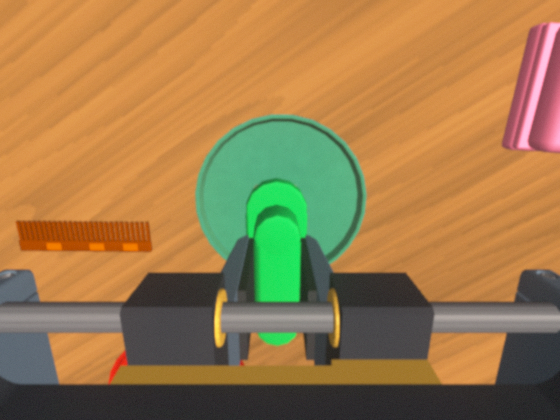

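play_rows:
  rows:
    - [255, [0.03, 0.002, -0.004], 0]
    - [255, [0.06, 0.002, -0.004], 0]
    - [255, [0.085, 0.002, -0.004], 0]
    - [255, [0.094, 0.002, -0.004], 0]
    - [255, [0.099, 0.002, -0.004], 0]

```text
t: 39.25
ee_pos: [0.5032, 0.4016, 0.0676]
tcp_rot: [0.2, 0.678, -0.2, 0.678]
force: [-0.5, 0.2, -0.7]
width: 0.26
```

play_rows:
  rows:
    - [255, [0, 0, 0], 0]
    - [0, [0, 0, 0], 0]
    - [0, [0, 0, 0], 0]
    - [0, [0, 0, 0], 0]
    - [0, [0, 0, 0], 0]

```text
t: 39.75
ee_pos: [0.5032, 0.4028, 0.0684]
tcp_rot: [0.2, 0.678, -0.2, 0.678]
force: [-0.3, -0.7, -0.2]
width: 0.58
```

play_rows:
  rows:
    - [0, [-0.01, 0, 0], 0]
    - [0, [-0.03, 0, 0], 0]
    - [0, [-0.06, 0, 0], 0]
    - [0, [-0.1, 0, 0], 0]
    - [0, [-0.14, 0, 0], 0]

```text
t: 40.25
ee_pos: [0.5028, 0.4025, 0.21]
tcp_rot: [0.2, 0.678, -0.2, 0.678]
force: [0.8, -0.0, -0.3]
width: 0.995
```

play_rows:
  rows:
    - [0, [0, 0, -0.03], 0]
    - [0, [0, 0, -0.07], 0]
    - [0, [0, 0, -0.11], 0]
    - [0, [0, 0, -0.15], 0]
    - [0, [0, 0, -0.15], 0]

```text
t: 40.75
ee_pos: [0.3732, 0.486, 0.2089]
tcp_rot: [0.199, 0.679, -0.198, 0.678]
force: [0.1, -0.1, -0.5]
width: 1.0
```

```bash
python3 -c "
from h import *
for n in ('wrist','top','side'):
  c=camera(n);cv2.imwrite('pics/f_%s.png'%n,c['img'][:,:,::-1])
go((.506,.399,.17),np.radians(57))
"
```

```text
t 40.9 ee [0.3773 0.484  0.2085] jaw yaw 57.2 x [ 0.001  0.    -1.   ] shift [ 0.0386 -0.0017  0.1542] turn 0.2 or -179.8 j1 [ 0.81 -0.19]
```

View pics/f_top.png

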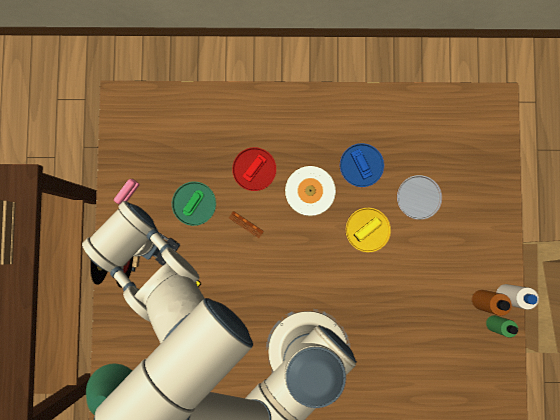

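View pics/f_side.png

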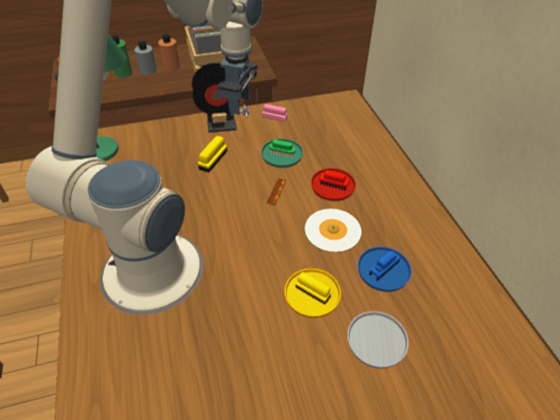

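View pics/f_wrist.png

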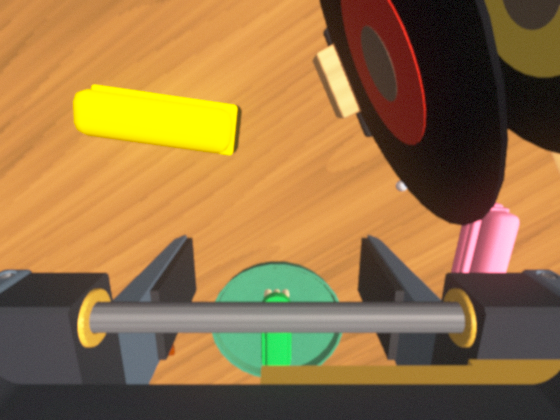

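```bash
python3 - <<'E'
from h import *
c=camera("top");D=dict(red=(.631,.189),yellow=(.420,-.2085),green=(.508,.3977),blue=(.647,-.1895))
hsv=cv2.cvtColor(c["img"],cv2.COLOR_RGB2HSV);V=np.where(True,c["img"].max(2),0).astype(int)
vis=cv2.resize(c["img"][140:260,160:400],None,fx=3,fy=3,interpolation=2);cv2.imwrite("pics/fc.png",vis[:,:,::-1])
for k,d in D.items():
    m=mask(c["img"],k);px=np.argwhere(m>0)[:,::-1];P=ray(c,px,.018)
    r=np.hypot(*(P-d).T);I=r<.058
    base=np.median(c["img"][px[(r<.07)][:,1],px[(r<.07)][:,0]].astype(int),0)
    v=c["img"][px[:,1],px[:,0]].astype(int);diff=np.abs(v-base).sum(1)
    rim=P[r<.09];e,_=cv2.minEnclosingCircle(rim.astype(np.float32))
    T=ray(c,px[I&(diff>35)],.045)
    (cx,cy),wh,a=cv2.minAreaRect((T*1000).astype(np.float32))
    print(k,"base",base,"n",len(T),"dish",np.round(e,4),"rect",round(cx,1),round(cy,1),np.round(wh,1),"mean",T.mean(0).round(4),"off mm",round(1000*np.hypot(cx/1000-d[0],cy/1000-d[1]),1),(1000*np.hypot(*(T.mean(0)-d))).round(1))
E
```

```text
red base [169.  36.  28.] n 242 dish [0.6306 0.1884] rect 629.3 184.6 [ 36.  103.3] mean [0.6301 0.1858] off mm 4.7 3.4
yellow base [229. 193.  36.] n 257 dish [ 0.4202 -0.2091] rect 421.4 -204.4 [ 39.2 107.8] mean [ 0.4195 -0.2044] off mm 4.3 4.1
green base [ 62. 122.  90.] n 283 dish [0.5079 0.3979] rect 506.6 394.0 [39.1 96.9] mean [0.5071 0.3939] off mm 3.9 3.9
blue base [ 38.  84. 140.] n 250 dish [ 0.6469 -0.1893] rect 645.5 -184.3 [105.1  41.9] mean [ 0.6451 -0.1836] off mm 5.4 6.2
```

View pics/fc.png

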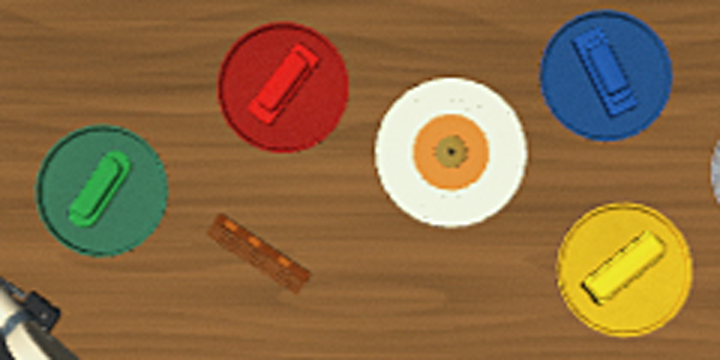

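All four stand in their own dishes, 4–6 mm off centre. Handing in.

```bash
python3 -c "
from station import *
print(job_done()); print(observe()['t'])"
```

```text
the job is handed in; nothing more can be done
None
the job is handed in; nothing more can be done
```

All four tools are back in the dishes of their own colours, and I handed the job in about 41 s into the 128 s allowed; the hand-in reports no verdict. I swapped red with blue first and then yellow with green, parking the red brush and then the green brush in the steel spare dish.

**Last checks:** in the top view, the tools sit about 3–6 mm from their dish centres; blue is the furthest out, at 5–6 mm against the 15 mm limit. In the side view all four look upright, and the gripper was open and clear of everything. I saw no change in the white record in the pictures, but I did not measure its position.

**What went wrong:** on the first grasp of the red brush I lifted before the slow fingers had closed. The brush stayed where it was, and I repeated the grasp. Wrist and top camera positions differed by 2–4 mm throughout, so the centring figures are only that accurate.

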